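# Latch the specimen bay's guard gate open

## Task

The specimen bay's gate is latched shut: lift its gravity latch bar by the ball knob over the shut catch, swing the gate open along the rail, and let the bar drop fully into the notch of the hold-open catch, so that the gate stays latched open by itself. Find that notch by feel: never force the bar against the rail, the catches or their stops (a light hand push, well under 20 N), and leave the specimens in the bay, and the jar and the dish beside it, where they are.

Things in the scene. Friction and masses are not known exactly. Their poses are not given: they have to be found in the camera images.
- hinge_axis (a point): point on the gate's vertical hinge axis, 135 mm above the bench (heights are all above the bench). Its axes are the guard's: x from the gate into the specimen bay, z up. Seen from it, the shut gate runs along -y, a gate at angle A (joint gate) along (-sin A, -cos A): it opens to -x, the side without screens. The guard is fixed, but placed and turned (0.3 rad) anew each time.
- knob (a point): centre of the black ball knob, 28 mm in diameter, on a 10 mm thick, 36 mm long upright stem on the latch bar; pinched from above. With the bar down it is 190 mm high and 135 mm out from the hinge axis. Highest part of the gate; moves with gate and bar.
- gate (a joint): angle of the gate about its hinge, rad: 0 shut, grows as it opens (clockwise from above), range -0.02 to 1.45. Steel frame with a clear pane, 170 mm long, 118 mm high. It turns easily (0.03 N m of friction) and stays where it is left.
- bar (a joint): angle of the latch bar, rad: 0 = level, fully down on its stop; grows as it is lifted, hard stop at 0.24. It lies along the gate's top and falls by its own weight (about 0.2 kg). It must be above 0.13 to clear the shut catch; riding on top of the rail it reads about 0.11 to 0.14.
- bar_pivot (a point): middle of the bar's level pivot, which crosses the gate 40 mm out from the hinge axis, 135 mm high. The knob's centre is 95 mm further out and 55 mm higher: with the bar lifted by B it rises by 95 sin B - 55 (1 - cos B) mm and comes inward by 55 sin B + 95 (1 - cos B) mm.
- nose: round steel end of the latch bar, 12 mm thick, reaching to 212 mm from the hinge axis; it rides on the rail and drops into the notches. This body's origin lies on the bar's pivot.
- guard: the whole fixed guard: grey base plate 380 x 300 x 8 mm, screens, rail and both catches. Origin at the centre of the plate's underside, hinge axis at x 50, y 100 mm. The curved rail (182 to 210 mm from the hinge axis) has its level top 147 mm high, 18 mm above the lowered bar's underside, unbroken from the shut catch to the hold-open notch.
- shut_catch (a point): middle of the 16 mm wide shut notch, where the nose lies at the start, between a 173 mm tall stop on one side and the upright 18 mm high end of the rail on the other (opening) side; 195 mm from the hinge axis at gate angle 0, 135 mm high.
- rail_start (a point): a point on top of the rail at gate angle 0.4. From here the rail runs on to the hold-open notch: 18 mm wide, upright walls, then a 173 mm tall stop the bar cannot pass. It is in a part clamped anywhere along the arc: notch middle at gate angle 0.9 to 1.3, not measured. Seen, or felt by sliding the resting bar until it drops or meets the stop; if it has not dropped there, ease back 1 to 4 mm.
- specimen_bar: loose steel specimen 25 x 60 x 20 mm in the bay behind the gate; leave alone. Origin at its underside.
- specimen_puck: loose round steel specimen, 40 mm wide, 16 mm high, in the bay; leave alone. Origin at its underside.
- jar: jar, 60 mm wide, 75 mm high, just outside the base plate; leave alone. Origin at its underside.
- dish: small steel dish, 110 mm wide, 22 mm high, just outside the base plate; leave alone. Origin at its underside.

How it is judged:
On the way:
1. the bar is lifted clear of the shut catch and the gate swung off it (gate beyond 0.3 rad, the bar on top of the rail or higher) (value of joint gate above 0.3 rad and value of joint bar above 0.08 rad), for 0.1 s.
At the end, for the whole second after the job is handed in: The gate stands open beyond 0.85 rad with the bar fully down in the hold-open notch (bar below 0.03 rad), released and at rest (gate slower than 0.05 rad/s) (value of joint gate above 0.85 rad and value of joint bar below 0.03 rad and velocity of joint gate between -0.05 and 0.05 rad/s); the robot touches nothing.
It fails at once if the bar's nose is forced against the rail, a catch or a stop with more than 20 N (contact force between nose and guard above 20 N).
It fails at once if a specimen, the jar or the dish is moved more than 30 mm (distance of any of specimen_bar, specimen_puck, jar, dish from where it was at the start of the episode above 0.03 m).
It also fails if it takes over 48 s, if anything falls off the work surface, if the arm or the gripper's body presses on something with over 40 N, if the wrist force passes 120 N, or if a joint passes its speed limit or range.

## Robot

A 6-joint arm with a two-finger parallel gripper is mounted at the origin on the work surface. World frame = base frame: x ahead of the robot, y to its left, z up, the work surface at z = 0. Lengths are in m, angles in rad, forces in N, time in s.
With the tool pointing down it reaches from about 0.35 to 0.775 m from the base axis. Payload 5.5 kg.
Tool frame: the origin (TCP) lies at the very end of the fingers, on their centre line; the grasp point (between the pads) lies 19 mm behind it (robot.hold_point_z is the distance from the TCP to the grasp point, in m); z points along the fingers, y is the direction in which the jaws open and shut (so a half turn about z gives the same grasp; the last joint's range is limited). The gripper opens to 85 mm and grips with 20 to 120 N. Pads are 22 mm wide; open, the fingers measure 114 mm over their backs; the gripper's body (76 mm by 85 mm) begins 54 mm behind the grasp point. The pads swing forward as they close: fully open they stand 13 mm farther back than shut.
Start: joints at [0.989, 0.313, 0.046, 1.304, 0, 1.431], TCP at [0.246, 0.52, 0.231] pointing down, gripper open.
Joint ranges: [-2.76, 2.76], [-0.86, 1.69], [-1.03, 1.26], [-2.2, 2.34], [-1.47, 1.5], [-3.14, 3.14]. Speed limits (rad/s): [2.57, 2.57, 3.14, 3.14, 3.14, 3.14].

## Interface

Orientations are given as a unit quaternion [w, x, y, z].
In Python, from bench import robot, jaws, optics, finish_job, finder gives the robot as it stands. Calls block until the motion is done:
- robot.goto(position, orientation): joint-space move of the TCP to a pose.
- robot.movel(position, rot=None, velocity=0.15, threshold=None): straight line of the TCP; rot=None keeps the orientation; velocity is the mean speed in m/s. With threshold (N) it stops when the force on the tool has changed by that much, and returns True; else False.
- robot.movej(angles): joint-space move.
- jaws.release() and jaws.grab(grasp_force=None): open the fingers fully, or close them until they stop; grasp_force is the grip in N (None keeps the last).
- robot.dwell(seconds).
- robot.solve_ik(position, orientation): joint angles nearest the present ones, or None.
- robot.state(): the state.
- optics.read_camera(name): name is "side" or "top"; returns a dict with "image" (480x640x3 uint8, red, green, blue), "depth" (480x640 float32, m along the optical axis (not along the pixel's ray), 0 where there is no reading), "fovy" (degrees; the focal length in pixels is half the picture's height over the tangent of half this angle, whatever the lens; pixels are square), "cx", "cy" (the principal point, pixels), "world_from_camera" (4x4, takes a point from camera to world coordinates). Camera axes: x right, y up, looking along -z (the intrinsics and any distortion apply to the point x, -y, -z); pixel columns grow to the right and rows downward; lengths in m; the calibration is good to about 2 mm. A picture is of the moment at which its call begins.
A pose or a line that the arm cannot do raises robot.IKError and nothing moves.
- finish_job(): hands the job in, once; it reports no verdict.
Trained networks look in the newest picture that a camera, given by its name, has taken for a name from the list of things; names that differ only in an ending like _2 or _b are one class to them, and where a whole thing is asked for, a point or a joint stands for the part that bears it (a point fixed in the world has none). Each returns a list of dicts, best first, with "conf" (0 to 1); they miss things now and then, are a little off and sometimes report something else, mostly with a low value. They report only what shows in the picture. A call takes as long as a camera call.
- finder.look_for(camera, query): "extent" ([left, top, width, height] in pixels, round what is visible of it).
- finder.outline_of(camera, query): "mask" (480x640 bool, what is visible of it) and "extent" ([left, top, width, height] in pixels, round what is visible of it).
The state is a dict: "t": time; "joint_pos": joint angles; "dq": joint speeds; "tau": joint torques, N m; "eef_pos": TCP position; "tool_rot": TCP orientation; "contact_force": force on the tool from outside, world axes, zero at the start; "torque": the same for the moment, N m; "grip_width": opening from 0.0 (shut) to 1.0 (fully open).
Only numpy, scipy, OpenCV 4.12 (cv2) and the standard library are available. Lean on these libraries where they do the work, as an engineer would, in place of code of your own. Each camera call takes 0.05 s, during which the arm holds its last target. There are 200 camera calls.

## Working session

There is one attempt and no reset: what is moved stays moved. The work goes in short steps, each a Python script; the robot and the scene stay as the last script left them, time stands still between calls to the robot, and variables do not carry over. Pictures are saved under pics/ and viewed, about 8 in all and at most 12, crops included, and the job is handed in when it is done.

```bash
ls; mkdir -p pics
cat > h.py <<'E'
import numpy as np, cv2
from bench import robot, jaws, optics, finish_job, finder
def px2w(c,u,v,d):
    f=240/np.tan(np.radians(c["fovy"])/2)
    u,v,d=map(np.asarray,(u,v,d))
    p=np.stack([(u-c["cx"])/f*d,-(v-c["cy"])/f*d,-d,np.ones_like(d)],-1)
    return (p@np.array(c["world_from_camera"]).T)[...,:3]
def ray_z(c,u,v,z):
    o=np.array(c["world_from_camera"])[:3,3]; p=px2w(c,u,v,1.0)
    return o+(p-o)*(z-o[2])/(p[2]-o[2])
E
python3 - <<'E'
from h import *
for n in("top","side"):
    c=optics.read_camera(n); cv2.imwrite(f"pics/{n}0.png",c["image"][:,:,::-1])
    print(n,{k:v for k,v in c.items() if k not in("image","depth")})
    for q in("knob","nose","guard","jar","dish"):
        r=finder.look_for(n,q)[:2]; 
        for e in r:
            l,t,w,h=e["extent"]; u,v=l+w/2,t+h/2
            d=c["depth"][int(min(v,479)),int(min(u,639))]
            print(q,round(e["conf"],2),np.round(e["extent"]),d,px2w(c,u,v,d).round(3))
print(robot.state())
E
```

```text
pics
top {'fovy': 46.9348028864129, 'cx': 319.68139928463347, 'cy': 238.65343409417684, 'world_from_camera': array([[-0.01931351,  0.98331131, -0.1809029 ,  0.45123673],
       [-0.99981023, -0.01853348,  0.00600137,  0.01469401],
       [ 0.00254845,  0.18098448,  0.98348265,  1.01982363],
       [ 0.        ,  0.        ,  0.        ,  1.        ]])}
knob 0.57 [265. 212. 113.  39.] 0.8968522 [0.626 0.006 0.14 ]
nose 0.58 [350. 216.  32.  12.] 0.9024359 [ 0.64  -0.066  0.137]
guard 0.67 [214. 138. 216. 262.] 1.0203676 [0.581 0.005 0.006]
jar 0.87 [419. 230.  43.  36.] 0.9552827 [ 0.605 -0.2    0.078]
dish 0.62 [165. 290.  60.  59.] 1.009643 [ 0.494  0.239 -0.   ]
side {'fovy': 51.04456734642389, 'cx': 328.1629178099527, 'cy': 239.27725041557764, 'world_from_camera': array([[-0.82654306,  0.40236927, -0.39360582,  0.28163403],
       [-0.56282026, -0.58118018,  0.58776096,  0.48009718],
       [ 0.00774105,  0.70733907,  0.70683202,  0.70330279],
       [ 0.        ,  0.        ,  0.        ,  1.        ]])}
knob 0.73 [291. 191.  49.  90.] 0.7991463 [0.615 0.019 0.142]
nose 0.6 [325.
[... 265 characters left out ...]
.  77.] 0.72844684 [0.497 0.229 0.002]
{'t': 0.6, 'joint_pos': array([ 9.89405191e-01,  3.13180807e-01,  4.60922729e-02,  1.30361800e+00,
       -1.36537447e-06,  1.43123094e+00]), 'dq': array([-0.0002738 , -0.0008274 , -0.00092951,  0.00086108, -0.00033334,
       -0.00023927]), 'tau': array([-8.73050903e-04, -4.80152965e+01,  2.98662812e+01,  4.43813560e-04,
       -7.52652613e-05, -2.19698239e-05]), 'eef_pos': array([0.24587181, 0.51981294, 0.23133094]), 'tool_rot': array([1.64743626e-05, 2.19120403e-01, 9.75697826e-01, 4.17690064e-05]), 'contact_force': array([0.07359536, 0.12909548, 0.6337041 ]), 'torque': array([-0.02931221,  0.04024675, -0.01351074]), 'grip_width': 1.0024275451762878}
```

Run:
```python
import cv2
a=cv2.imread("pics/top0.png")[120:420,150:480]; cv2.imwrite("pics/top0c.png",cv2.resize(a,None,fx=2,fy=2,interpolation=2))
a=cv2.imread("pics/side0.png")[160:480,170:490]; cv2.imwrite("pics/side0c.png",cv2.resize(a,(600,600),interpolation=2))
```

```text
(no output)
```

View pics/top0c.png

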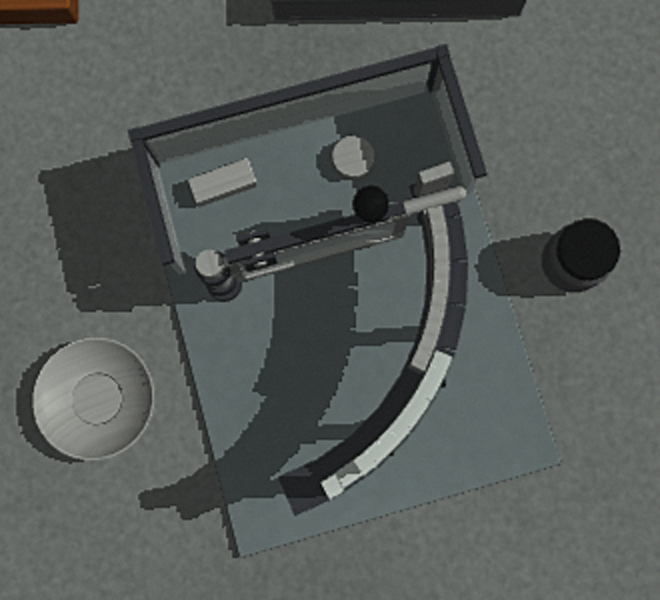

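View pics/side0c.png

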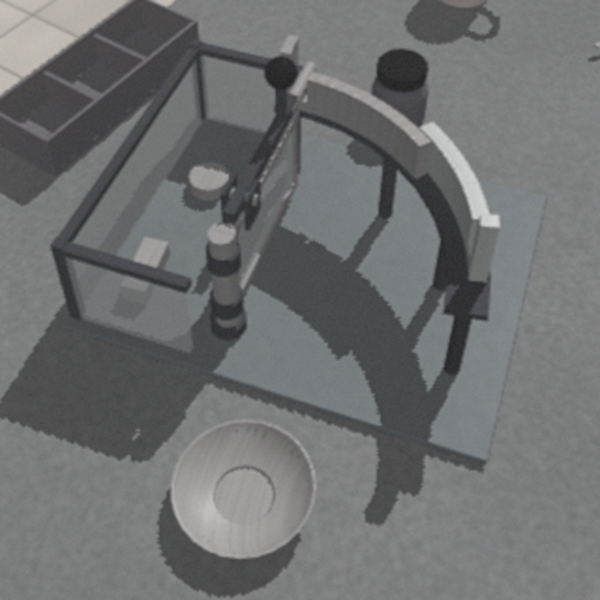

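The top view shows the knob at full-image (335.5, 221.5), the hinge post near (255, 251) and the nose tip at (382, 216). The hold-open stop is at the far end of the bright arc, near (318, 358). The side view shows the knob near (320, 198) and the tall stop near (430, 285).

Run:
```python
from h import *
T=optics.read_camera("top"); S=optics.read_camera("side")
# knob: circle centroid of dark px -> ray at z=.19
def blob(c,u,v,r=16,th=30):
    g=c["image"].max(2); m=np.zeros_like(g); y,x=np.mgrid[:480,:640]
    m[(g<th)&((x-u)**2+(y-v)**2<r*r)]=255
    m=cv2.morphologyEx(m,cv2.MORPH_OPEN,np.ones((7,7),np.uint8))
    yy,xx=np.nonzero(m); return xx.mean(),yy.mean(),len(xx)
for n,c,u,v in(("top",T,335.5,221.5),("side",S,320,198.4)):
    b=blob(c,u,v); print(n,"knob",b,ray_z(c,b[0],b[1],.19).round(4), c["image"][int(v),int(u)])
# clouds
y,x=np.mgrid[:480,:640]
P={n:px2w(c,x,y,c["depth"])for n,c in(("top",T),("side",S))}
for n,p in P.items():
    c=T if n=="top" else S
    ok=(c["depth"]>0)
    # rail top z 0.14-.152
    k=ok&(abs(p[...,2]-.147)<.004)&(p[...,0]>.3)&(p[...,0]<.75)&(abs(p[...,1])<.25)
    k2=ok&(abs(p[...,2]-.173)<.005)&(p[...,0]>.3)&(p[...,0]<.75)&(abs(p[...,1])<.25)
    lab,m=cv2.connectedComponents(k2.astype(np.uint8))
    for i in range(1,lab):
        q=p[m==i]
        if len(q)>8: print(n,"z173",len(q),q.mean(0).round(4),q.min(0).round(3),q.max(0).round(3))
    print(n,"rail",k.sum()); np.save(f"rail_{n}.npy",p[k])
    # post top
    uv=(255,251) if n=="top" else (170+222/1.875,160+235/1.875)
    w=p[int(uv[1])-2:int(uv[1])+3,int(uv[0])-2:int(uv[0])+3].reshape(-1,3); print("post",np.median(w,0).round(4))
    q=p[k]
    # circle fit to rail-top points excluding bar: RANSAC-ish, r in 182..210
    from scipy.optimize import least_squares
    h0=np.array([.585,.12])
    sel=q[(np.hypot(*(q[:,:2]-np.median(w,0)[:2]).T)>.175)&(np.hypot(*(q[:,:2]-np.median(w,0)[:2]).T)<.216)][:,:2]
    r=least_squares(lambda a:np.hypot(sel[:,0]-a[0],sel[:,1]-a[1])-.196,np.median(w,0)[:2],loss="soft_l1",f_scale=.01)
    print("circ",len(sel),r.x.round(4))
```

```text
top knob (np.float64(334.4142857142857), np.float64(222.43333333333334), 210) [ 0.6288 -0.0135  0.19  ] [24 24 25]
side knob (np.float64(nan), np.float64(nan), 0) [nan nan nan] [47 46 47]
top z173 109 [ 0.658  -0.0671  0.1724] [ 0.651 -0.081  0.168] [ 0.666 -0.053  0.176]
top z173 78 [0.4183 0.0194 0.1721] [0.411 0.011 0.168] [0.427 0.028 0.176]
top rail 1394
post [0.5962 0.1148 0.1316]
circ 1302 [0.5783 0.1238]
side z173 78 [ 0.6562 -0.0658  0.1722] [ 0.648 -0.081  0.168] [ 0.664 -0.053  0.175]
side z173 17 [ 0.6274 -0.0108  0.1715] [ 0.625 -0.015  0.168] [ 0.633 -0.008  0.175]
side z173 96 [0.4167 0.0212 0.1723] [0.408 0.013 0.168] [0.426 0.029 0.175]
side rail 1206
post [0.5945 0.1175 0.1325]
circ 1096 [0.5781 0.1252]<stdin>:8: RuntimeWarning: Mean of empty slice.
  ret = ret.dtype.type(ret / rcount)
```

```bash
cat >> h.py <<'E'
from scipy.spatial.transform import Rotation as Ro
H=np.array([.5955,.116]); TH=.252; SG=1
def vec(A):
    a=A-TH; return np.array([-np.sin(a),-np.cos(a)]),np.array([-np.cos(a),np.sin(a)])
def pose(A,B=0,dz=0,dt=0,sg=None,K=None):
    d,t=vec(A); r=.135-.055*np.sin(B)-.095*(1-np.cos(B)); z=.19+.095*np.sin(B)-.055*(1-np.cos(B))
    p=H+r*d+dt*t; s=SG if sg is None else sg
    y=np.append(s*t,0); zz=np.array([0,0,-1.]); R=np.c_[np.cross(y,zz),y,zz]
    q=Ro.from_matrix(R).as_quat(); return np.append(p,z-robot.hold_point_z+dz),np.roll(q,1)
E
python3 - <<'E'
from h import *
for sg in(1,-1):
    for A,B,dz in((0,0,.08),(0,0,0),(.6,.18,0),(1.3,.12,0)):
        q=robot.solve_ik(*pose(A,B,dz,sg=sg)); print(sg,A,None if q is None else np.round(q,2))
y,x=np.mgrid[:480,:640]; Q=[]
for n in("top","side"):
    c=optics.read_camera(n); p=px2w(c,x,y,c["depth"]); k=(np.hypot(p[...,0]-.629,p[...,1]+.014)<.02)&(p[...,2]>.182)&(p[...,2]<.21)
    q=p[k]; f=__import__("scipy.optimize",fromlist=["x"]).least_squares(lambda a:np.linalg.norm(q-a,axis=1)-.014,[.629,-.014,.19],loss="soft_l1",f_scale=.002)
    print(n,len(q),f.x.round(4))
print(pose(0))
E
```

```text
1 0 [-0.15  0.42  0.25  1.4   0.   -1.97]
1 0 [-0.15  0.44  0.09  1.22  0.   -1.97]
1 0.6 [-0.15  0.29 -0.1   1.19  0.   -1.37]
1 1.3 [-0.06  0.17 -0.27  1.14  0.   -0.58]
-1 0 [-0.15  0.42  0.25  1.4   0.    1.17]
-1 0 [-0.15  0.44  0.09  1.22  0.    1.17]
-1 0.6 [-0.15  0.29 -0.1   1.19  0.    1.77]
-1 1.3 [-0.06  0.17 -0.27  1.14  0.    2.56]
top 259 [ 0.6308 -0.0141  0.189 ]
side 248 [ 0.6295 -0.0141  0.1898]
(array([ 0.62916107, -0.01473612,  0.1713    ]), array([ 0.        ,  0.79036108, -0.61264129,  0.        ]))
```

```bash
sed -i 's/SG=1/SG=-1/; s/H=np.array.*; TH/H=np.array([.5965,.1165]); TH/' h.py
python3 - <<'E'
from h import *
robot.goto(*pose(0,0,.09)); robot.movel(*pose(0),velocity=.1)
f0=robot.state()["contact_force"]
jaws.grab(20); s=robot.state()
print(s["t"],s["grip_width"],f0.round(2),s["contact_force"].round(2),"tang",((s["contact_force"]-f0)[:2]@vec(0)[1]).round(2))
c=optics.read_camera("side"); cv2.imwrite("pics/g.png",cv2.resize(c["image"][140:300,220:440,::-1],None,fx=2.5,fy=2.5))
E
```

```text
4.7667 0.3088782876100662 [0.51 1.17 0.97] [-0.66 -0.26  2.53] tang 1.49
```

View pics/g.png

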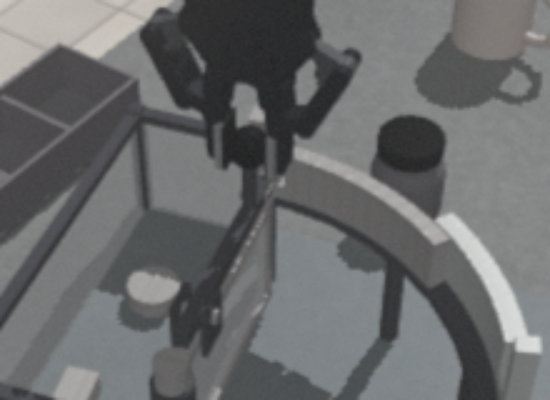

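The pads hold the ball knob, at crop (250, 147). The opening is about 26 mm and the side force is only 1.5 N. Next I'll lift, swing and lower.

Run:
```python
from h import *
st=lambda m:print(m,round(robot.state()["t"],2),robot.state()["contact_force"].round(1),round(robot.state()["grip_width"],3),flush=True)
for B in(.09,.185):
    print(robot.movel(*pose(0,B),velocity=.03,threshold=12))
st("lifted")
for A in np.arange(.15,1.01,.17):
    if robot.movel(*pose(A,.185),velocity=.08,threshold=10): st("STOP %.2f"%A); break
    st("A %.2f"%A)
c=optics.read_camera("side"); cv2.imwrite("pics/s.png",cv2.resize(c["image"][140:340,220:460,::-1],None,fx=2.5,fy=2.5))
```

```text
False
False
lifted 5.8 [ 0.7 -2.2 -1.1] 0.306
A 0.15 6.18 [ 0.3 -1.3 -1.5] 0.312
A 0.32 6.59 [-0.  -1.9 -1.5] 0.307
A 0.49 7.0 [ 1.1 -0.9 -4.1] 0.305
A 0.66 7.41 [ 0.7 -0.4 -2.4] 0.312
A 0.83 7.82 [ 0.  -0.6 -1.9] 0.313
A 1.00 8.22 [-0.1 -2.1 -0.9] 0.307
```

View pics/s.png

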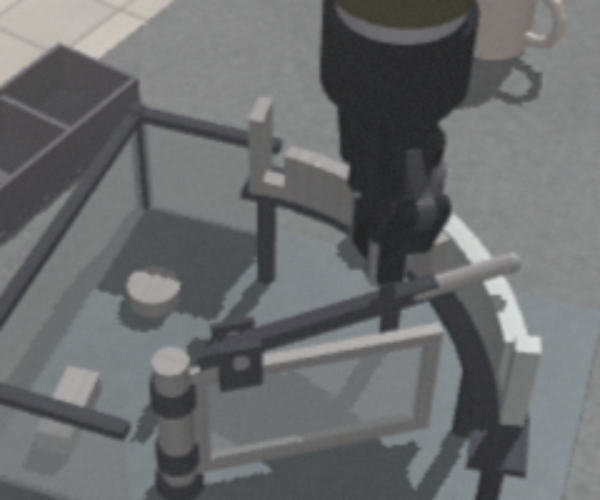

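The gate is open to about 1.0 rad with the bar held above the rail. The nose tip is at crop (515, 262) and the stop at (527, 350). Now I'll lower the bar onto the rail, release it and push with an open finger.

Run:
```python
from h import *
def st(m):
    s=robot.state(); print(m,round(s["t"],2),s["contact_force"].round(1),s["eef_pos"].round(4),flush=True)
robot.movel(*pose(1.0,.15),velocity=.02,threshold=4); robot.dwell(.1); st("pre")
h=robot.movel(*pose(1.0,.105),velocity=.008,threshold=2.0); st(f"rail contact {h}")
jaws.release(); robot.dwell(.2); st("released")
p,q=pose(1.0,.125); 
print(robot.movel(*pose(1.0,.125,dz=-.014),velocity=.05,threshold=6)); st("low")
# bring trailing finger up: push along arc, offset dt=.0 -> finger 42 mm behind centre, ball r 14
hit=False
for A in np.arange(1.04,1.56,.04):
    hit=robot.movel(*pose(A,.06,dz=.19+.095*.125-pose(0)[0][2]*0-.19-.095*.06-.014),velocity=.025,threshold=3.5)
    st("A %.2f %s"%(A,hit))
    if hit: break
c=optics.read_camera("side"); cv2.imwrite("pics/p.png",cv2.resize(c["image"][140:340,220:460,::-1],None,fx=2.5,fy=2.5))
```

```text
pre 8.72 [-0.7 -2.5 -0.3] [0.5112 0.0241 0.1849]
rail contact True 9.21 [-0.1  0.5  2.9] [0.5095 0.0225 0.182 ]
released 10.02 [ 0.6 -0.4 -0. ] [0.5087 0.0218 0.1813]
False
low 10.42 [0.  0.5 0.7] [0.5094 0.0232 0.1681]
A 1.04 False 10.83 [ 0.1  0.5 -0.2] [0.5032 0.0238 0.1693]
A 1.08 False 11.19 [ 0.9  0.5 -0.7] [0.4997 0.0276 0.1691]
A 1.12 False 11.55 [ 0.2 -0.1 -0. ] [0.4962 0.0315 0.1691]
A 1.16 False 11.91 [-0.6 -0.3 -0.5] [0.4929 0.0355 0.1691]
A 1.20 False 12.27 [-0.4  0.2  0.4] [0.4898 0.0398 0.1691]
A 1.24 False 12.62 [0.5 0.5 0.5] [0.4867 0.0441 0.1691]
A 1.28 False 12.98 [0.2 0.9 0.3] [0.4839 0.0486 0.1691]
A 1.32 False 13.34 [-0.3  0.1  0.4] [0.4812 0.0531 0.1691]
A 1.36 False 13.7 [-0.1  0.3  0.1] [0.4787 0.0578 0.1691]
A 1.40 False 14.06 [-0.1  0.9 -1.1] [0.4765 0.0626 0.1691]
A 1.44 False 14.42 [ 0.4 -1.3  0.4] [0.4744 0.0674 0.1691]
A 1.48 False 14.78 [-0.1  0.2 -0.1] [0.4726 0.0723 0.1691]
A 1.52 True 14.98 [ 2.1 -2.8  0.5] [0.4727 0.0737 0.1689]
```

View pics/p.png

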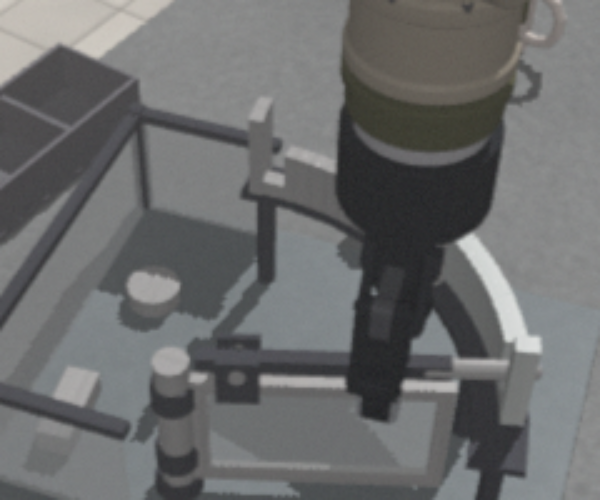

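The nose at crop (480, 368) is beside the stop and the bar looks parallel to the gate top, so it has probably dropped. I'll back the finger off, rise and check.

Run:
```python
from h import *
s=robot.state(); p=s["eef_pos"]; _,t=vec(1.52)
robot.movel(p-np.append(.012*t,0),velocity=.05); p=robot.state()["eef_pos"]
robot.movel(p+[0,0,.09],velocity=.12,threshold=8)
robot.goto([.40,-.15,.32],s["tool_rot"]); robot.dwell(.3)
y,x=np.mgrid[:480,:640]
for n in("top","side"):
    c=optics.read_camera(n); p=px2w(c,x,y,c["depth"])
    k=(np.hypot(p[...,0]-.479,p[...,1]-.05)<.04)&(p[...,2]>.18)&(p[...,2]<.225); q=p[k]
    f=__import__("scipy.optimize",fromlist=["x"]).least_squares(lambda a:np.linalg.norm(q-a,axis=1)-.014,q.mean(0)-[0,0,.005],loss="soft_l1",f_scale=.002)
    d=f.x[:2]-H; print(n,len(q),f.x.round(4),"r",np.hypot(*d).round(4),"A",(np.arctan2(-d[0],-d[1])+TH).round(3))
    im=c["image"][170:330,220:420] if n=="side" else c["image"][220:380,210:410]
    cv2.imwrite(f"pics/f_{n}.png",cv2.resize(im[:,:,::-1],None,fx=3.5,fy=3.5,interpolation=2))
print(robot.state()["t"],robot.state()["contact_force"].round(1))
```

```text
top 278 [0.4821 0.0448 0.1891] r 0.1351 A 1.263
side 319 [0.4811 0.0448 0.19  ] r 0.1358 A 1.267
17.6667 [-0.4  0.2 -1. ]
```

View pics/f_side.png

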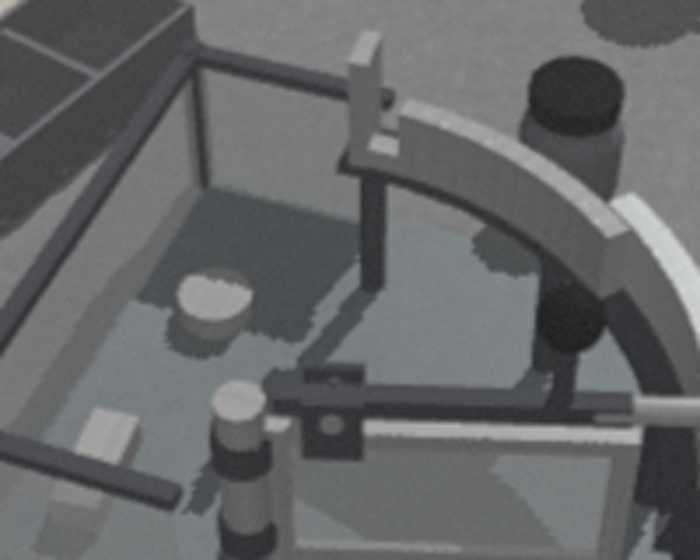

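View pics/f_top.png

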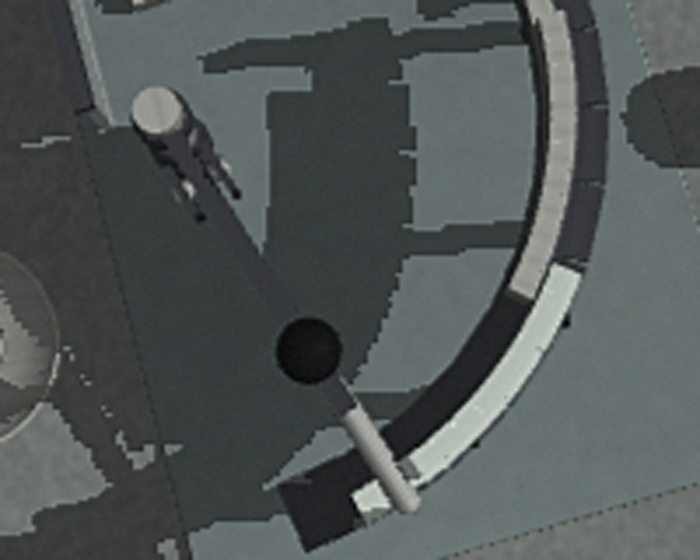

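The knob is at (309, 350) in the top crop. Its height (189.1 and 190.0 mm) matches the shut, bar-down readings (189.0 and 189.8 mm), and its radius is 135 mm. The nose lies in the notch against the stop, so I'm handing in.

```bash
python3 -c "
from h import *
finish_job()"
```

```text
the job is handed in; nothing more can be done
```

The gate is latched open at about 1.26 rad with the bar down in the hold-open notch, and I handed the job in at about 17.7 s of the 48 s.

- **What I did:** I pinched the knob with 20 N, lifted the bar to about 0.18 rad and swung the gate to 1.0 rad. I then lowered the bar until it touched the rail and let go. From there I pushed the knob along with one open finger, set to stop at 3.5 N. It stopped when the bar came up against the end of the notch, and I then moved the arm clear.
- **Bar down:** after release the knob was 189 to 190 mm high and 135 mm from the hinge, within 0.2 mm of its height when the gate was shut. If the bar were still riding on the rail, the knob would sit about 12 mm higher.
- **Clear and undisturbed:** the robot touched nothing at hand-in. In the last pictures the specimens and the jar looked undisturbed. Those crops showed only part of the dish, and I did not re-measure any of the four.
- **Forces:** the force on the tool stayed around 4 N or less in every reading. I could not measure the force on the nose directly.
- **Disagreements:** none of the checks failed. The only differences were about 1 mm between the two cameras and a grip reading of 26 mm on the 28 mm knob.

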